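# Brush the offcuts out of the vise and close it

### The job

Sharp metal offcuts lie on the bed of the open vise. Take the bench brush and sweep all three off the bed into the scrap tray beside it, touching them with the brush only, never with the gripper. Then push the sliding jaw fully shut, leave the brush standing bristles down on the table with nothing held, and do not disturb the other things on the table.

Things in the scene. Friction and masses are not known exactly. Their poses are not given: they have to be found in the camera images.
- vise: grey cast quick-action drill vise, fixed to the table. Origin: on the table under the middle of the bed. y axis: the line along which the jaw slides, from the knob end to the fixed jaw; x axis: across the bed, away from the tray. A bracket for the screw, 66 mm wide (x), 77 mm tall, stands at y -128 to -148 mm; low ears with bolts reach to y -178 and +134 mm.
- vise_bed (a point): middle of the bed's top, 44 mm above the table, axes as the vise. The bed is flat, 120 mm wide (x -60 to +60 mm), open at both sides. The fixed jaw's face is at y = +66 mm, the sliding jaw's face at y = 66 mm minus the joint value of vise_jaw. Both jaws are 118 mm wide (x), about 40 mm thick (y) and reach 34 mm above the bed.
- vise_jaw (a joint): opening between the two jaws in m: 0 fully shut, 0.14 wide open; at the start 0.122 to 0.134. The jaw slides with its screw and knob, without turning, stays where it is left and needs about 4 N to push.
- vise_knob (a point): middle of the round dark knob on the outer end of the screw, 33 mm in diameter, 33 mm long along the vise's y axis, its axis 60 mm above the table. It moves with the sliding jaw; pushing it along the vise's +y shuts the jaw. It can be pinched from above across the vise's x. A tall radio stands some 0.1 m beyond it (+x): keep the arm clear.
- scrap_tray: dark open sheet steel tray, fixed, its long side 3 mm from the bed's -x side, top 14 mm lower than the bed. 110 mm (x) by 180 mm (y) by 30 mm high, walls and floor 3 mm. Origin: centre of its underside; axes parallel to the vise's.
- brush: wooden bench brush with black bristles, 200 mm long, 0.18 kg, standing on its bristles. Origin: centre of the head, at the bristle tips. Head 105 mm long (y -52 to +52 mm); bristles firm, 36 mm wide (x), 42 mm tall, under a block 42 mm wide, 60 mm above the tips. The handle runs to y = -150 mm, rising slightly, 24 mm wide (x), 20 mm thick. Centre of mass near y = -17 mm.
- brush_grip (a point): point in the middle of the brush's handle to grip from above, fingers closing along the brush's x axis: 80 mm from the head's centre towards the handle end (brush y = -80 mm), 57 mm above the bristle tips.
- bar_end_mid (a point): centre of the offcut bar_end: solid brass bar end, 58 x 24 x 22 mm, 0.2 kg. At the start it lies on the vise bed between the jaws, its length (x axis) roughly along the vise's x.
- angle_end_mid (a point): centre of the offcut angle_end: piece of aluminium angle (L section), 54 mm long, legs 30 mm, 5 mm thick, 0.06 kg, one leg flat on the bed and the other upright. At the start it lies on the vise bed between the jaws, its length (x axis) roughly along the vise's x.
- tube_end_mid (a point): centre of the offcut tube_end: piece of square steel tube, 48 mm long, 30 x 30 mm, open ends, 0.09 kg. At the start it lies on the vise bed between the jaws, its length (x axis) roughly along the vise's x.
- headset: headset lying on its cups, 120 x 144 x 62 mm: a bystander, leave it where it is. Origin: centre of its underside.
- spares_tin: olive tin with a lid, 76 x 93 x 36 mm: a bystander, leave it where it is. Origin: centre of its underside.
- valve_carton: upright small orange carton, 35 x 34 x 75 mm: a bystander, leave it where it is. Origin: centre of its underside.
- compass: round pocket compass, 64 x 55 x 20 mm: a bystander, leave it where it is. Origin: centre of its underside.
- bar_end: the same offcut bar_end; origin: centre of its underside, x along its length.
- angle_end: the same offcut angle_end; origin: centre of its underside, x along its length.
- tube_end: the same offcut tube_end; origin: centre of its underside, x along its length.
Not all that is in view belongs to the job. Of the things like the bar_end, leave any that is purple or red; of the rest the smaller one is meant.

How it is judged:
By the outcome, as a careful person would: the job done as asked, in the order asked, and still so for the second after the job is handed in, with the robot touching nothing.
It also fails if it takes over 58 s, if anything falls off the work surface, if the arm or the gripper's body presses on something with over 40 N, if the wrist force passes 120 N, or if a joint passes its speed limit or range.

### The arm

A 6-joint arm with a two-finger parallel gripper is mounted at the origin on a cart in front of the work surface, level with it; the furniture and walls round the work are solid. World frame = base frame: x ahead of the robot, y to its left, z up, the work surface at z = 0. Lengths are in m, angles in rad, forces in N, time in s.
With the tool pointing down it reaches from about 0.275 to 1 m from the base axis. Payload 8.4 kg.
Tool frame: the origin (TCP) lies between the finger pads; the fingertips stand 22 mm ahead of it and the grasp point (between the pads) lies 3 mm ahead of it (tcp_to_tips is the distance from the TCP to the fingertips, in m); z points along the fingers, y is the line along which they close (so a half turn about z gives the same grasp; the last joint's range is limited). The gripper opens to 85 mm and grips with 20 to 120 N. Pads are 22 mm wide; open, the fingers measure 114 mm over their backs; the gripper's body (76 mm by 85 mm) begins 54 mm behind the grasp point. The pads swing forward as they close: fully open they stand 13 mm farther back than shut.
Start: joints at [1.171, 0.353, 1.633, -0, 1.155, -0.002], TCP at [0.242, 0.576, 0.253] pointing down, gripper open.
Joint ranges: [-2.63, 2.63], [-0.92, 2.1], [0.06, 2.66], [-1.3, 4.44], [0, 2.69], [-3.02, 3.02]. Speed limits (rad/s): [2.22, 2.22, 2.79, 3.14, 3.14, 3.14].

### API

Orientations are given as a unit quaternion [w, x, y, z].
In Python, from station import state, get_image, job_done, search_frame, tcp_to_tips gives the robot as it stands.
- The arm moves only by the tool move_arm, never from a script. Its argument "increments" is a list of rows, each a list of 3 entries, a list of its own where there are three numbers: the shift along the tool's x, y, z in cm, then the turn, a rotation vector about the tool's x, y, z in degrees, then the closure in counts, from 0 (fully open) to 255 (shut). A call has 1 to 10 rows; each row shifts and turns the commanded pose from where the row before left it, along the tool's axes as they then stand; what a row does not reach is not made up. A row lasts 1/8 s, in which the tool goes at most 62.5 mm and 10.7 degrees, less where a joint would pass 70% of its speed; a pose out of reach is approached as far as the arm can. A call is refused whole if a number of a shift passes 6.25 or a number of a turn 10.7, either way. A call with a gripper value outside its range is refused whole. The fingers move at their own pace and stop on an object; "force" is the grip in N (left out, the last holds). Time passes only in rows, so rows that do not move let the fingers close. It gives the time, the measured TCP pose, the force, the opening and the grip force at its end, in the units of the state.
- state(): the state, without advancing time (a new reading comes with each control period).
- get_image(name): name is "side" or "top" or "wrist"; returns a dict with "pixels" (420x560x3 uint8, red, green, blue), "camera_matrix" (3x3 intrinsics, pixels), "k1" (the pictures are not rectified: a ray, as slopes to the right and down, at radius r is drawn at 1 + k1 r^2 times it, then the intrinsics apply), "pose" (4x4, takes a point from camera to world coordinates); the wrist camera has in their place "tool_from_camera" (4x4, takes a point from camera to tool coordinates, whose origin is the TCP and whose axes are the flange's). Camera axes: x right, y down, z forward; pixel columns grow to the right and rows downward; lengths in m; the calibration is good to about 2 mm. A picture is of the moment at which its call begins: read the wrist's pose just before it. There is no depth.
- job_done(): hands the job in; it is judged then, once.
Trained networks look in a picture, given as the dict that the camera call returned (one of the last four; its "shot" number tells which), for a name from the list of things; names that differ only in an ending like _2 or _b are one class to them, and where a whole thing is asked for, a point or a joint stands for the part that bears it (a point fixed in the world has none). Each returns a list of dicts, best first, with "p" (0 to 1); they miss things now and then, are a little off and sometimes report something else, mostly with a low value. They report only what shows in the picture. A call takes as long as a camera call. They do not tell look-alikes from the thing itself.
- search_frame(picture, label): "xyz" ([x, y, z] in m, in world coordinates, good to about 4 mm: the middle of the surface that is visible of it).
The state is a dict: "time": time; "joint_positions": joint angles; "joint_vel": joint speeds; "joint_efforts": joint torques, N m; "tcp_pos": TCP position; "ee_rot": TCP orientation; "wrist_force": force on the tool from outside, world axes, zero at the start; "moment": the same for the moment, N m; "width": finger opening in m; "grip_force": force on a finger pad.
Only numpy, scipy, OpenCV 4.12 (cv2) and the standard library are available. Lean on these libraries where they do the work, as an engineer would, in place of code of your own. Each camera call takes 0.05 s, during which the arm holds its last target. There are 200 camera calls.

## Working session

There is one attempt and no reset: what is moved stays moved. The work goes in short steps, Python scripts to look and compute and a tool call to move; the robot and the scene stay as the last step left them, time stands still between calls to the robot, and variables do not carry over. Pictures are saved under pics/ and viewed, at most 10 in all, crops included, and the job is handed in when it is done.

Besides the shell and the picture viewer there is one more tool, called after "Emit:" as name(argument=value, ...) on one line, values as JSON. move_arm: Moves the arm, as the interface text tells. Its arguments: {"type":"object","properties":{"increments":{"type":"array","items":{"type":"array"}},"force":{"type":"number"}},"required":["increments"]}

```bash
mkdir -p pics; ls; cat > h.py <<'E'
import numpy as np, cv2
from station import *
from scipy.spatial.transform import Rotation as R
def rot(q): return R.from_quat([q[1],q[2],q[3],q[0]]).as_matrix()
def pose(im,st=None):
    if 'pose' in im: return np.array(im['pose'])
    T=np.eye(4);T[:3,:3]=rot(st['ee_rot']);T[:3,3]=st['tcp_pos'];return T@np.array(im['tool_from_camera'])
def ray(im,uv,st=None):
    P=pose(im,st);K=np.array(im['camera_matrix']);k=im['k1']
    d=cv2.undistortPoints(np.array([[uv]],float),K,np.array([k,0,0,0,0.]))[0,0]
    v=P[:3,:3]@np.array([d[0],d[1],1]);return P[:3,3],v/np.linalg.norm(v)
def atz(im,uv,z,st=None):
    o,v=ray(im,uv,st);return o+v*(z-o[2])/v[2]
def proj(im,X,st=None):
    P=np.linalg.inv(pose(im,st));r,_=cv2.Rodrigues(P[:3,:3])
    return cv2.projectPoints(np.array(X,float).reshape(-1,3),r,P[:3,3],np.array(im['camera_matrix']),np.array([im['k1'],0,0,0,0.]))[0][:,0]
def tri(o1,v1,o2,v2):
    A=[];b=0;A=np.zeros((3,3));b=np.zeros(3)
    for o,v in((o1,v1),(o2,v2)):
        M=np.eye(3)-np.outer(v,v);A+=M;b+=M@o
    return np.linalg.solve(A,b)
def save(im,name): cv2.imwrite('pics/'+name,im['pixels'][:,:,::-1])
E
python3 - <<'E'
from h import *
print(state())
for n in('side','top'):
    im=get_image(n);save(im,n+'0.png');print(n,np.round(im['pose'],3).tolist(),np.array(im['camera_matrix']).tolist(),im['k1'])
    for l in['vise_bed','vise_knob','vise_jaw','scrap_tray','brush','brush_grip','bar_end','angle_end','tube_end','headset','spares_tin','valve_carton','compass']:
        print(l,[(np.round(d['xyz'],3).tolist(),round(d['p'],2)) for d in search_frame(im,l)[:3]])
E
```

```text
pics
{'time': 0.0, 'joint_positions': array([ 1.17063774e+00,  3.53641992e-01,  1.63413731e+00, -1.43833882e-05,
        1.15518177e+00, -2.41885387e-03]), 'joint_vel': array([-6.71330247e-04,  1.56558815e-03, -1.62568942e-06, -4.97617600e-04,
        6.93818202e-04,  1.37437255e-03]), 'joint_efforts': array([-3.35379744e-03, -6.05259061e+01, -3.42068946e+01, -3.75324735e-04,
        9.13153257e-03,  8.20119055e-06]), 'tcp_pos': array([0.24192751, 0.57579909, 0.25256414]), 'ee_rot': array([-1.30350842e-04,  1.97558703e-01,  9.80290819e-01, -6.71710156e-04]), 'wrist_force': array([ 0.56217848, -0.58896908, -0.10159116]), 'moment': array([ 0.02288577,  0.01562873, -0.00078415]), 'grip_force': 0.0, 'width': 0.08517144321985608}
side [[0.919, -0.15, 0.365, 0.049], [-0.394, -0.406, 0.825, -1.136], [0.025, -0.901, -0.432, 0.693], [0.0, 0.0, 0.0, 1.0]] [[491.69217641900906, 0.0, 280.66648052743824], [0.0, 491.69217641900906, 209.7446734625585], [0.0, 0.0, 1.0]] 0.02541206511431534
vise_bed [([0.544, 0.153, 0.06], 0.58)]
vise_knob [([0.545, 0.182, 0.069], 0.82)]
vise_jaw [([0.546, 0.18, 0.07
[... 886 characters left out ...]
0.553, 0.186, 0.075], 0.77), ([0.602, 0.262, 0.051], 0.3)]
vise_jaw [([0.554, 0.188, 0.074], 0.87), ([0.528, 0.468, 0.016], 0.15)]
scrap_tray [([0.462, 0.295, 0.003], 0.73)]
brush [([0.463, -0.265, 0.061], 0.97), ([0.526, 0.471, 0.017], 0.4)]
brush_grip [([0.461, -0.266, 0.058], 0.89)]
bar_end [([0.376, -0.032, 0.031], 0.87), ([0.605, 0.315, 0.065], 0.79), ([0.403, 0.089, 0.031], 0.62)]
angle_end [([0.604, 0.263, 0.048], 0.5)]
tube_end [([0.55, 0.296, 0.073], 0.62)]
headset [([0.774, 0.229, 0.05], 0.86)]
spares_tin [([0.607, -0.276, 0.035], 0.71), ([0.464, -0.266, 0.058], 0.5)]
valve_carton [([0.651, 0.455, 0.075], 0.82)]
compass [([0.528, 0.471, 0.017], 0.58), ([0.46, -0.267, 0.063], 0.45)]
```

View pics/top0.png

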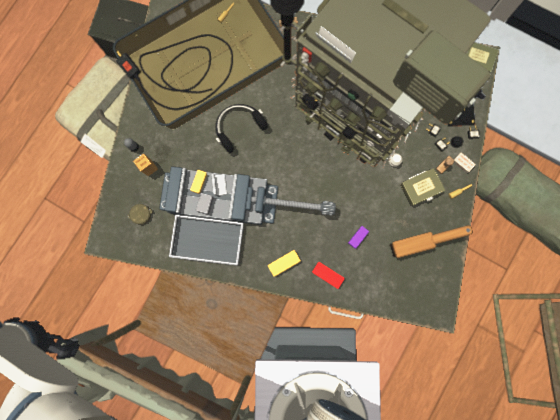

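View pics/side0.png

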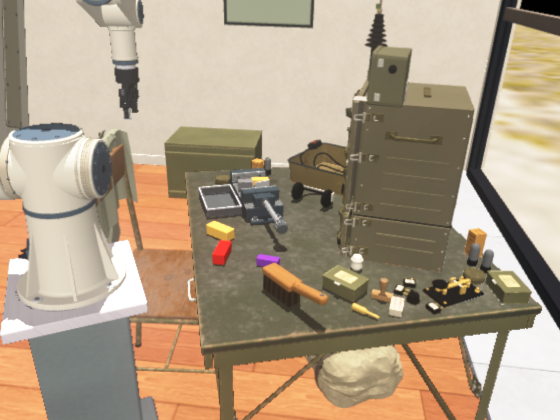

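Top view: the vise runs from knob (328,208) to fixed jaw (175,190), the tray is at (206,240), and the brush head is at (412,245) with its handle to (468,231). There are four bar-like things: yellow (198,181) on the bed, yellow (284,264), red (328,275) and purple (358,237). Red and purple are excluded, and the smaller yellow one on the bed fits. I'll confirm that in an enlarged crop.

```bash
python3 - <<'E'
import cv2,numpy as np
t=cv2.imread('pics/top0.png');s=cv2.imread('pics/side0.png')
def crop(i,x0,y0,w,h,f,step):
    c=cv2.resize(i[y0:y0+h,x0:x0+w],None,fx=f,fy=f,interpolation=cv2.INTER_CUBIC)
    for x in range(-(-x0//step)*step,x0+w,step):
        cv2.line(c,((x-x0)*f,0),((x-x0)*f,6),(0,255,0),1);cv2.putText(c,str(x),((x-x0)*f,16),0,.35,(0,255,0),1)
    for y in range(-(-y0//step)*step,y0+h,step):
        cv2.line(c,(0,(y-y0)*f),(6,(y-y0)*f),(0,255,0),1);cv2.putText(c,str(y),(8,(y-y0)*f+4),0,.35,(0,255,0),1)
    return c
o=np.zeros((600,800,3),np.uint8)
a=crop(t,155,158,186,110,4,10);o[:440,:744]=a
b=crop(t,385,220,100,40,4,10);o[440:600,:400]=b
cv2.imwrite('pics/c1.png',o)
o=np.zeros((600,800,3),np.uint8)
a=crop(s,190,160,110,80,5,10);o[:400,:550]=a
b=crop(s,255,258,80,50,4,10);o[400:600,:320]=b
cv2.imwrite('pics/c2.png',o)
E
```

```text
(no output)
```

View pics/c1.png

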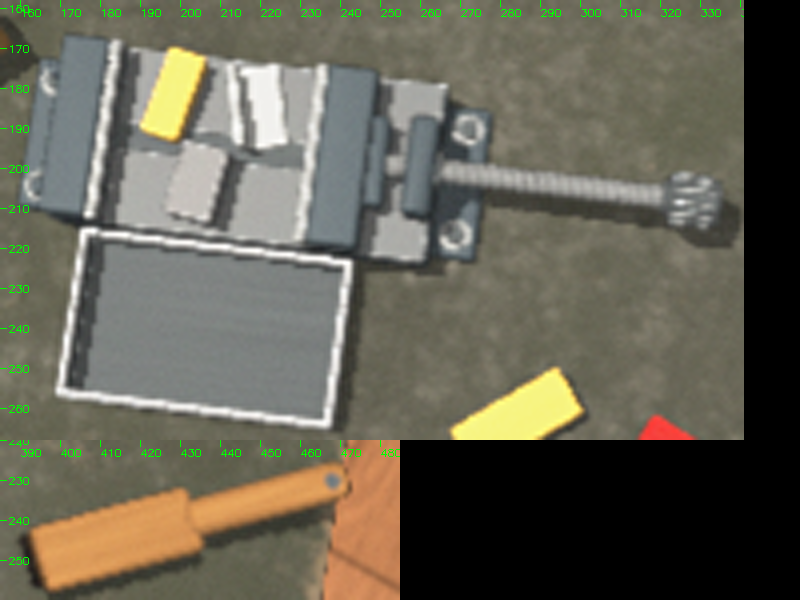

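View pics/c2.png

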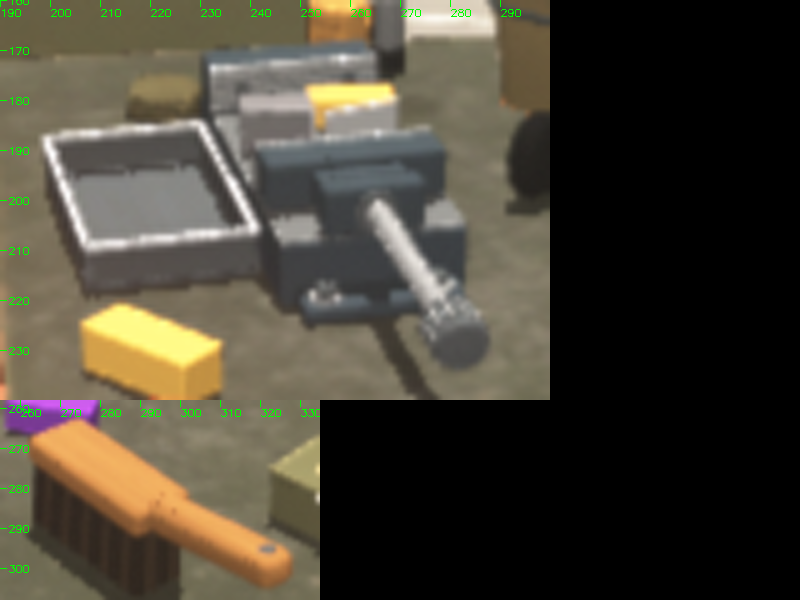

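The enlarged crop shows the bed's yellow bar is clearly smaller than the table's yellow one at (284,264), so it is the bar_end. The tube is at (204,203) and the angle at (219,183). All three lie between the jaws.

```bash
cat > fit.py <<'E'
from h import *
from scipy.optimize import least_squares
T=get_image('top');S=get_image('side')
def t1(x,y):return 155+x/4,158+y/4
def t2(x,y):return 385+x/4,220+(y-440)/4
def s1(x,y):return 190+x/5,160+y/5
def s2(x,y):return 255+x/4,258+(y-400)/4
print('brush')
B=[('+y+x',(30,538),(82,420)),('+y-x',(48,590),(33,440)),('-y+x',(185,489),(187,495)),('-y-x',(203,545),(138,535)),('hole',(333,480),(267,549))]
for n,a,b in B:
    X=tri(*ray(T,t2(*a)),*ray(S,t2(0,0) if 0 else s2(*b)));print(n,X.round(4), atz(T,t2(*a),.06).round(4))
c=np.array([atz(T,t2(*a),.06) for _,a,_ in B[:4]]);ctr=c.mean(0);h=atz(T,t2(333,480),.067)
print('brush centre',ctr,'yaw of +y axis',np.degrees(np.arctan2(*(c[0]+c[1]-c[2]-c[3])[1::-1])),'via handle',np.degrees(np.arctan2(*(ctr-h)[1::-1])))
# vise: params x,y,yaw(of vise x axis),jaw,tray y, 
obs=[]
def f(name,xyz,im,uv): obs.append((name,xyz,im,uv))
j=lambda p:66-p[3]*1000
f('fixbackfar',lambda p:(59,106,78),T,t1(66,37));f('fixbacknear',lambda p:(-59,106,78),T,t1(40,208))
f('fixfacefar',lambda p:(59,66,78),T,t1(110,40));f('fixfacenear',lambda p:(-59,66,78),T,t1(90,216))
f('slfacefar',lambda p:(59,j(p),78),T,t1(318,67));f('slfacenear',lambda p:(-59,j(p),78),T,t1(297,242))
f('bracket1',lambda p:(33,-128,77),T,t1(412,117));f('bracket2',lambda p:(33,-148,77),T,t1(437,118))
f('bracket3',lambda p:(-33,-128,77),T,t1(405,213));f('bracket4',lambda p:(-33,-148,77),T,t1(430,215))
for k,(sx,sy,a,b) in enumerate([(1,1,(83,230),(205,122)),(1,-1,(353,262),(258,230)),(-1,-1,(330,427),(85,245)),(-1,1,(58,393),(43,140))]):
    g=lambda p,sx=sx,sy=sy:(-118+55*sx,p[4]*1000+90*sy,30)
    f('tray%d'%k,g,T,t1(*a));f('trayS%d'%k,g,S,s1(*b))
f('slbackS+',lambda p:(59,j(p),78),S,s1(440,132))
f('slbackS-',lambda p:(-59,j(p),78),S,s1(255,147))
def W(p,m):
    c,s=np.cos(p[2]),np.sin(p[2]);x,y,z=np.array(m)/1000
    return np.array([p[0]+c*x-s*y,p[1]+s*x+c*y,z])
def res(p):return np.concatenate([(proj(im,W(p,g(p)))[0]-uv) for n,g,im,uv in obs])
r=least_squares(res,[.55,.28,-.05,.128,0],loss='soft_l1')
p=r.x;print('vise',p.round(4),np.degrees(p[2]))
for o,e in zip(obs,res(p).reshape(-1,2)):print(o[0],e.round(1))
k=tri(*ray(T,t1(692,200)),*ray(S,s1(450,325)));print('knob tri',k)
def toV(X):
    d=np.array(X)[:2]-p[:2];c,s=np.cos(p[2]),np.sin(p[2]);return np.array([c*d[0]+s*d[1],-s*d[0]+c*d[1]])*1000
print('knob vise',toV(k))
for n,a,z in(('bar',(174,94),.066),('tube',(198,182),.074),('angle',(262,107),.049),('bar corner',(205,55),.066),('angle corner',(285,145),.049)):print(n,toV(atz(T,t1(*a),z)).round(1))
np.save('vise.npy',p)
E
python3 fit.py
```

```text
brush
+y+x [ 0.4524 -0.1926  0.0565] [ 0.448  -0.1904  0.06  ]
+y-x [ 0.418  -0.2027  0.0561] [ 0.4152 -0.2009  0.06  ]
-y+x [ 0.481  -0.2904  0.057 ] [ 0.4803 -0.2894  0.06  ]
-y-x [ 0.4454 -0.3031  0.0467] [ 0.4448 -0.2994  0.06  ]
hole [ 0.4861 -0.3774  0.076 ] [ 0.487  -0.3826  0.06  ]
brush centre [ 0.44705346 -0.24502417  0.06      ] yaw of +y axis 107.39797794306199 via handle 106.23216458278944
vise [ 0.5762  0.286  -0.1127  0.1318 -0.0074] -6.460061659435403
fixbackfar [-1.4 -1.6]
fixbacknear [-1.9  0.4]
fixfacefar [ 2.9 -0.5]
fixfacenear [1.1 0.3]
slfacefar [ 1.1 -1.4]
slfacenear [ 0.2 -0.1]
bracket1 [ 0.1 -1.2]
bracket2 [ 1.5 -0.5]
bracket3 [-1.4  0. ]
bracket4 [0.1 0.4]
tray0 [ 0.2 -0.4]
trayS0 [-1.2  0.3]
tray1 [-0.2 -0.4]
trayS1 [-0.5  0.2]
tray2 [ 0. -0.]
trayS2 [-0.7  0.8]
tray3 [0.1 0.2]
trayS3 [-0.7 -0.4]
slbackS+ [-2.2 -1.5]
slbackS- [-1.  -1.1]
knob tri [ 0.54016154 -0.02601825  0.06459356]
knob vise [  -0.69600089 -314.06175223]
bar [28.2 29.2]
tube [-28.2   3.9]
angle [ 29.1 -26.5]
bar corner [56.3 12.7]
angle corner [  5.8 -45.1]
```

Emit:
move_arm(increments=[[[-3.5,-4.6,0],[0,0,0],0],[[-3.5,-4.6,0],[0,0,0],0],[[-3.5,-4.6,0],[0,0,0],0],[[-3.5,-4.6,0],[0,0,0],0],[[-3.5,-4.6,0],[0,0,0],0],[[-3.5,-4.6,0],[0,0,0],0],[[-3.5,-4.6,0],[0,0,0],0],[[-3.5,-4.6,0],[0,0,0],0],[[-3.5,-4.6,0],[0,0,0],0],[[-3.5,-4.6,0],[0,0,0],0]], force=80)

```text
time: 2.75
tcp_pos: [0.3869, 0.0147, 0.2537]
ee_rot: [0.001, 0.198, 0.98, 0.0]
wrist_force: [0.6, -0.2, 0.0]
width: 0.0854
grip_force: 0.0
```

Emit:
move_arm(increments=[[[-3.5,-4.6,0],[0,0,0],0],[[-3.5,-4.6,0],[0,0,0],0],[[-3.5,-4.6,0],[0,0,0],0],[[-3.5,-4.6,0],[0,0,0],0],[[-3.5,-4.6,0],[0,0,0],0],[[0,0,0],[0,0,10],0],[[0,0,0],[0,0,10],0],[[0,0,0],[0,0,10],0],[[0,0,0],[0,0,10],0],[[0,0,0],[0,0,10],0]])

```text
time: 4.0
tcp_pos: [0.4588, -0.2633, 0.2534]
ee_rot: [0.0, 0.596, 0.803, 0.0]
wrist_force: [0.1, -0.2, -0.5]
width: 0.0855
grip_force: 0.0
```

```bash
cat >> h.py <<'E'
def to(xy=None,z=None,yang=None,st=None):
    """print remaining shift in tool axes (cm) and turn about tool z (deg)"""
    st=st or state();M=rot(st['ee_rot']);p=np.array(st['tcp_pos']);t=p.copy()
    if xy is not None:t[:2]=xy
    if z is not None:t[2]=z
    a=np.degrees(np.arctan2(M[1,1],M[0,1]))
    print('t',round(st['time'],2),'tcp',p.round(4),'tooly',round(a,2),'tilt',M[:,2].round(4),'F',np.round(st['wrist_force'],1),'w',round(st['width'],4),'shift cm',(M.T@(t-p)*100).round(2), 'turn',None if yang is None else round((a-yang+90)%180-90,2))
E
python3 - <<'E'
from h import *
st=state();im=get_image('wrist');save(im,'w1.png')
to((0.4704,-0.3215),.063,17.2,st)
m=[(0,-80,57),(21,52,60),(-21,52,60),(-21,-52,60),(21,-52,60),(0,-140,67)]
a=np.radians(17.2);c,s=np.cos(a),np.sin(a)
print(proj(im,[[.447+(c*x-s*y)/1e3,-.245+(s*x+c*y)/1e3,z/1e3] for x,y,z in m],st).round(0).tolist())
for l in('brush_grip','brush'):print(search_frame(im,l)[:2])
E
```

```text
t 4.0 tcp [ 0.4588 -0.2633  0.2534] tooly 16.88 tilt [ 1.e-04 -1.e-04 -1.e+00] F [ 0.1 -0.2 -0.5] w 0.0855 shift cm [-5.9  -0.58 19.04] turn -0.32
[[275.0, 244.0], [299.0, 99.0], [249.0, 99.0], [252.0, 217.0], [298.0, 217.0], [275.0, 304.0]]
[{'xyz': [0.4581, -0.2622, 0.0616], 'p': 0.7}]
[{'xyz': [0.4554, -0.2696, 0.0597], 'p': 0.78}]
```

View pics/w1.png

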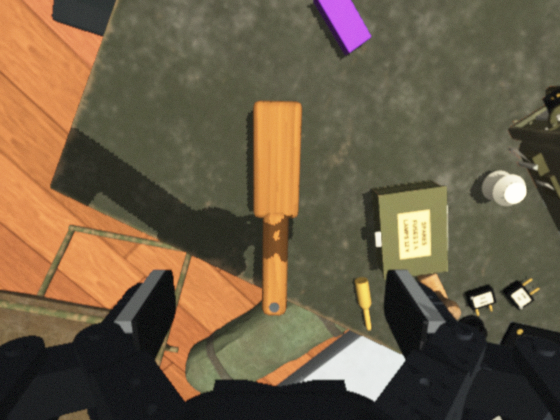

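The wrist view shows the brush head at x 253–300, rows 102–217, and the handle end at (272,312). This matches the prediction to about 2 px, with yaw about 1° less. I'll grasp at the measured point.

Emit:
move_arm(increments=[[[-3,-0.3,1],[0,0,1],0],[[-3,-0.3,3],[0,0,0],0],[[0,0,5],[0,0,0],0],[[0,0,5],[0,0,0],0],[[0,0,3],[0,0,0],0],[[0,0,2],[0,0,0],0],[[0,0,0],[0,0,0],0]])

```text
time: 5.03
tcp_pos: [0.4694, -0.3219, 0.0619]
ee_rot: [-0.002, 0.599, 0.801, -0.0]
wrist_force: [-0.3, 0.3, 0.6]
width: 0.0853
grip_force: 0.0
```

```bash
python3 -c "
from h import *
to((0.4704,-0.3215),.063,16)"
```

```text
t 5.03 tcp [ 0.4694 -0.3219  0.0619] tooly 16.4 tilt [-0.0026  0.0017 -1.    ] F [-0.3  0.3  0.6] w 0.0853 shift cm [ 0.01  0.1  -0.11] turn 0.4
```

Close, then lift.

Emit:
move_arm(increments=[[[0,0.1,-0.1],[0,0,0.4],100],[[0,0,0],[0,0,0],255],[[0,0,0],[0,0,0],255],[[0,0,0],[0,0,0],255],[[0,0,0],[0,0,0],255],[[0,0,0],[0,0,0],255],[[0,0,0],[0,0,0],255]])

```text
time: 5.9
tcp_pos: [0.4718, -0.3225, 0.0651]
ee_rot: [0.001, 0.603, 0.798, 0.0]
wrist_force: [0.9, 0.7, 5.8]
width: 0.0226
grip_force: 79.0
```

```bash
python3 -c "
from h import *
to((0.4704,-0.3215),.063,16);print(state()['grip_force'])"
```

```text
t 5.9 tcp [ 0.4718 -0.3225  0.0651] tooly 15.81 tilt [ 1.e-03 -7.e-04 -1.e+00] F [0.9 0.7 5.8] w 0.0226 shift cm [ 0.14 -0.1   0.21] turn -0.19
79.0155279636383
```

Emit:
move_arm(increments=[[[0,0,-3],[0,0,0],255],[[0,0,-5],[0,0,0],255],[[0,0,-5],[0,0,0],255],[[0,0,-5],[0,0,0],255]])

```text
time: 6.4
tcp_pos: [0.4709, -0.322, 0.2458]
ee_rot: [-0.0, 0.603, 0.798, -0.0]
wrist_force: [1.1, 0.1, -1.7]
width: 0.0223
grip_force: 78.8
```

```bash
python3 - <<'E'
from h import *
T=get_image('top');S=get_image('side')
for uv in((343,243),(348,190),(345,205)):print('S',atz(S,uv,0).round(3),atz(S,uv,.1).round(3))
for uv in((297,95),(375,160),(400,165)):print('T',[atz(T,uv,z).round(3)[:2].tolist() for z in(0,.1,.3)])
exec(open('fit.py').read().split('def W')[1].join(['def W','']).split('def res')[0])
p=np.load('vise.npy')
for m in((88,-79),(-50,-79),(-66,-79)):print(m,W(p,(*m,0)).round(4))
to(W(p,(88,-79,0))[:2],.19,-6.46)
E
```

```text
S [ 0.716 -0.079  0.   ] [ 0.62  -0.231  0.1  ]
S [ 0.927  0.254 -0.   ] [0.8   0.053 0.1  ]
S [0.852 0.146 0.   ] [ 0.737 -0.039  0.1  ]
T [[0.867, 0.055], [0.831, 0.056], [0.761, 0.059]]
T [[0.682, -0.16], [0.66, -0.143], [0.616, -0.11]]
T [[0.668, -0.228], [0.647, -0.206], [0.605, -0.163]]
(88, -79) [0.6547 0.1976 0.    ]
(-50, -79) [0.5176 0.2131 0.    ]
(-66, -79) [0.5017 0.2149 0.    ]
t 6.5 tcp [ 0.4736 -0.3238  0.25  ] tooly 15.82 tilt [ 0.0075 -0.0052 -1.    ] F [-0.1 -0.3 -1.2] w 0.0226 shift cm [45.27 31.61  5.86] turn 22.28
```

Emit:
move_arm(increments=[[[0,0,0],[0,0,7.4],255],[[0,0,0],[0,0,7.4],255],[[0,0,0],[0,0,7.5],255],[[5.9,0,0],[0,0,0],255],[[5.9,0,0],[0,0,0],255],[[5.9,0,0],[0,0,0],255],[[5.9,0,0],[0,0,0],255],[[5.9,0,0],[0,0,0],255],[[5.9,0,0],[0,0,0],255],[[5.9,0,0],[0,0,0],255]])

```text
time: 7.75
tcp_pos: [0.5174, 0.0899, 0.2435]
ee_rot: [-0.0, 0.746, 0.666, -0.0]
wrist_force: [1.3, 0.3, -2.2]
width: 0.0229
grip_force: 78.9
```

Emit:
move_arm(increments=[[[5.9,1,0],[0,0,0],255],[[5.9,2,0],[0,0,0],255],[[0,5,0],[0,0,0],255],[[0,4,0],[0,0,0],255],[[0,0,3],[0,0,0],255],[[0,0,0],[0,0,0],255]])

```text
time: 8.5
tcp_pos: [0.6485, 0.191, 0.2105]
ee_rot: [-0.001, 0.746, 0.666, -0.003]
wrist_force: [-1.2, -0.6, -1.9]
width: 0.0229
grip_force: 78.9
```

```bash
cat >> h.py <<'E'
vp=np.load('vise.npy')
def W(m,p=vp):
    c,s=np.cos(p[2]),np.sin(p[2]);x,y,z=np.array(m)/1000
    return np.array([p[0]+c*x-s*y,p[1]+s*x+c*y,z])
E
python3 - <<'E'
from h import *
st=state();im=get_image('wrist');save(im,'w2.png')
to(W((88,-79,0))[:2],.1105,-6.46,st)
for m in((-60,66,78),(60,66,78),(59,66-130,78),(59,66,44),(60,-64,44)):print(m,proj(im,W(m),st).round(0)[0])
E
```

```text
t 8.5 tcp [0.6485 0.191  0.2105] tooly -6.5 tilt [-0.0066 -0.002  -1.    ] F [-1.2 -0.6 -1.9] w 0.0229 shift cm [0.75 0.61 9.99] turn -0.04
(-60, 66, 78) [ 51. -36.]
(60, 66, 78) [246. -37.]
(59, -64, 78) [250. 172.]
(59, 66, 44) [249. -20.]
(60, -64, 44) [254. 164.]
```

View pics/w2.png

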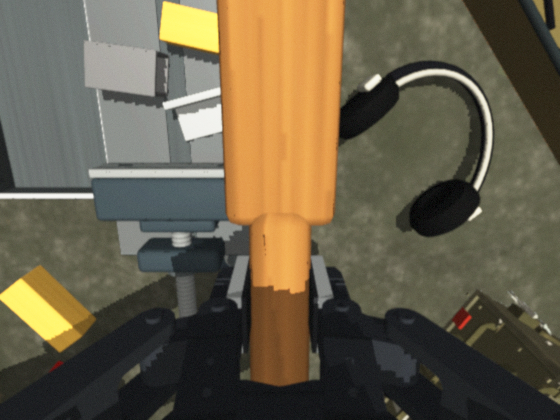

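```bash
python3 - <<'E'
from h import *
st=state();im=get_image('wrist')
def toV(X):
    d=np.array(X)[:2]-vp[:2];c,s=np.cos(vp[2]),np.sin(vp[2]);return (np.array([c*d[0]+s*d[1],-s*d[0]+c*d[1]])*1000).round(1)
print('tcp',toV(st['tcp_pos']),st['tcp_pos'],'tilt',rot(st['ee_rot'])[:,2])
zt=st['tcp_pos'][2]-.065+.06
for n,uv,z in(('backL',(230,220),zt),('backR',(333,220),zt),('headL40',(220,40),zt-.01),('headR40',(343,40),zt-.01),('cup',(345,135),.03),('cup2',(340,140),.0),('jawface L',(92,167),.078),('jawfaceR',(222,165),.078),('band bottom',(92,176),.078)):print(n,toV(atz(im,uv,z,st)))
E
```

```text
tcp [ 83.1 -85.8] [0.64914275 0.19141024 0.2123808 ] tilt [-0.00413703 -0.00117409 -0.99999075]
backL [ 63.7 -55.4]
backR [101.9 -55.3]
headL40 [61.4  7.2]
headR40 [104.    7.2]
cup [135.7 -42.1]
cup2 [136.6 -49.6]
jawface L [-54.1 -60.2]
jawfaceR [ 40.  -58.6]
band bottom [-55.1 -66.8]
```

Emit:
move_arm(increments=[[[0.7,0.5,4],[0,0,0],255],[[0,0,4],[0,0,0],255],[[0,0,2],[0,0,0],255],[[0,0,0],[0,0,0],255]])

```text
time: 9.1
tcp_pos: [0.6557, 0.1981, 0.1139]
ee_rot: [-0.0, 0.746, 0.666, -0.001]
wrist_force: [0.2, 0.9, -1.4]
width: 0.0225
grip_force: 79.0
```

```bash
python3 -c "
from h import *
to(W((88,-79,0))[:2],.1105,-6.46)
im=get_image('side');c=im['pixels'][140:250,185:305,::-1];cv2.imwrite('pics/s3.png',cv2.resize(c,None,fx=5,fy=5,interpolation=cv2.INTER_CUBIC))"
```

```text
t 9.1 tcp [0.6557 0.1981 0.1139] tooly -6.48 tilt [-1.6e-03 -5.0e-04 -1.0e+00] F [ 0.2  0.9 -1.4] w 0.0225 shift cm [-0.06 -0.09  0.34] turn -0.02
```

View pics/s3.png

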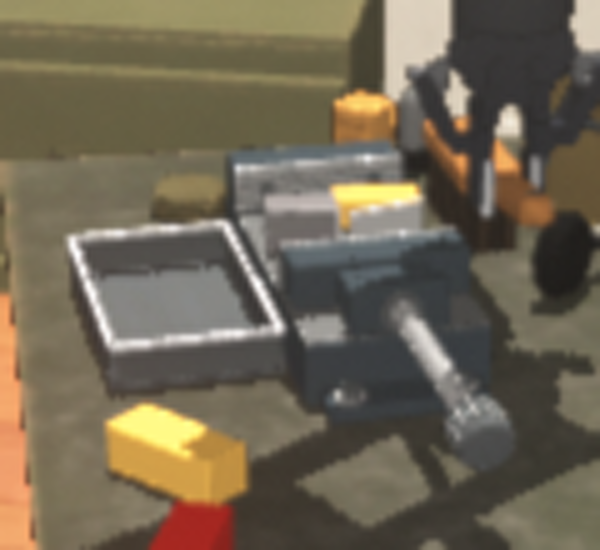

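The brush hangs at the bed's +x side (crop about (500,200)), clear of the headset and both jaws. Now the sweep.

Emit:
move_arm(increments=[[[0,0,0.25],[0,0,0],255],[[0,-1.5,0],[0,0,0],255],[[0,-1.5,0],[0,0,0],255],[[0,-1.5,0],[0,0,0],255],[[0,-1.5,0],[0,0,0],255]])

```text
time: 9.78
tcp_pos: [0.5961, 0.2053, 0.1124]
ee_rot: [0.0, 0.746, 0.666, 0.001]
wrist_force: [3.8, 1.4, -0.6]
width: 0.0228
grip_force: 79.3
```

```bash
python3 -c "
from h import *
to(W((-58,-79,0))[:2],.1115,-6.46)"
```

```text
t 9.78 tcp [0.5961 0.2053 0.1124] tooly -6.5 tilt [ 1.5e-03  5.0e-04 -1.0e+00] F [ 3.8  1.4 -0.6] w 0.0228 shift cm [-0.11 -8.69  0.08] turn -0.04
```

Emit:
move_arm(increments=[[[0,-1.4,0],[0,0,0],255],[[0,-1.4,0],[0,0,0],255],[[0,-1.4,0],[0,0,0],255],[[0,-1.4,0],[0,0,0],255],[[0,-1.4,0],[0,0,0],255],[[0,-1.4,0],[0,0,0],255],[[0,-0.6,0],[0,0,0],255],[[0,0,0],[0,0,0],255]])

```text
time: 10.78
tcp_pos: [0.5076, 0.2155, 0.1123]
ee_rot: [0.0, 0.746, 0.666, 0.001]
wrist_force: [4.4, -0.8, 2.2]
width: 0.0222
grip_force: 79.7
```

```bash
python3 -c "
from h import *
to(W((-58,-79,0))[:2],.1115,-6.46)
im=get_image('side');c=im['pixels'][140:250,185:305,::-1];t=get_image('top')['pixels'][150:260,150:270,::-1];cv2.imwrite('pics/s4.png',np.hstack([cv2.resize(a,None,fx=3.3,fy=3.3,interpolation=cv2.INTER_CUBIC) for a in(c,t)]))"
```

```text
t 10.78 tcp [0.5076 0.2155 0.1123] tooly -6.48 tilt [ 1.4e-03  6.0e-04 -1.0e+00] F [ 4.4 -0.8  2.2] w 0.0222 shift cm [-0.13  0.22  0.08] turn -0.02
```

View pics/s4.png

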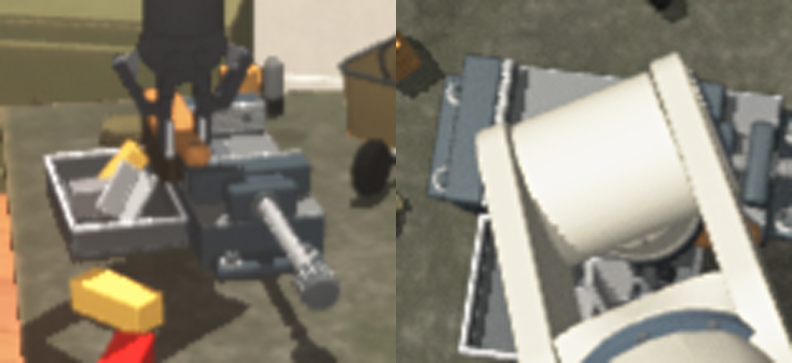

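All three are off the bed, though two pieces stand leaning against the brush. I'll push a little further so they drop flat.

Emit:
move_arm(increments=[[[0,-0.7,0],[0,0,0],255],[[0,-0.7,0],[0,0,0],255],[[0,-0.7,0],[0,0,0],255],[[0,0,0],[0,0,0],255]])

```text
time: 11.38
tcp_pos: [0.4885, 0.2181, 0.1129]
ee_rot: [0.001, 0.746, 0.666, 0.002]
wrist_force: [6.9, -2.3, 7.1]
width: 0.0224
grip_force: 80.5
```

```bash
python3 -c "
from h import *
to(W((-58,-79,0))[:2],.1115,-6.46)
st=state();im=get_image('side');c=im['pixels'][140:250,185:305,::-1];w=get_image('wrist')['pixels'][:300,:,::-1];cv2.imwrite('pics/s5.png',np.hstack([cv2.resize(a,(int(a.shape[1]*363/a.shape[0]),363)) for a in(c,w[:,0:320])]))"
```

```text
t 11.38 tcp [0.4885 0.2181 0.1129] tooly -6.54 tilt [ 0.0042  0.0017 -1.    ] F [ 6.9 -2.3  7.1] w 0.0224 shift cm [-0.17  2.15  0.15] turn -0.08
```

View pics/s5.png

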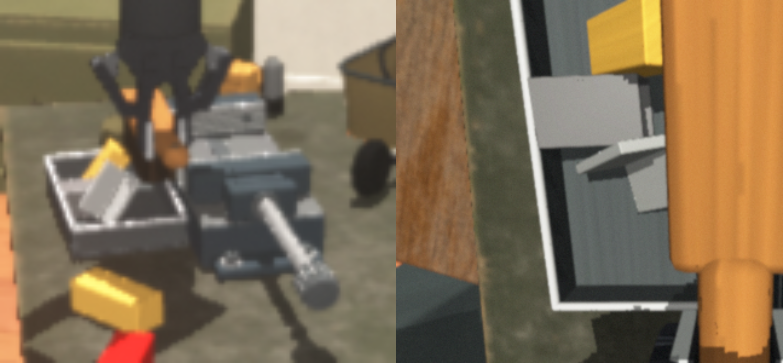

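Emit:
move_arm(increments=[[[0,0,-2],[0,0,0],255],[[0,0,-5],[0,0,0],255],[[-2,4,-3],[0,0,0],255],[[-2,5,0],[0,0,0],255],[[0,2,0],[0,0,0],255],[[0,0,0],[0,0,0],255]])

```text
time: 12.22
tcp_pos: [0.5909, 0.1645, 0.2103]
ee_rot: [-0.001, 0.746, 0.666, -0.002]
wrist_force: [-0.7, -0.1, -2.1]
width: 0.0227
grip_force: 79.2
```

```bash
python3 -c "
from h import *
to(W((-58,-79,0))[:2],.1115,-6.46)
st=state();im=get_image('side');c=im['pixels'][140:250,185:305,::-1];w=get_image('wrist')['pixels'][:300,:,::-1];cv2.imwrite('pics/s6.png',np.hstack([cv2.resize(a,(int(a.shape[1]*363/a.shape[0]),363)) for a in(c,w[:,0:320])]))"
```

```text
t 12.22 tcp [0.5909 0.1645 0.2103] tooly -6.55 tilt [-3.4e-03 -9.0e-04 -1.0e+00] F [-0.7 -0.1 -2.1] w 0.0227 shift cm [ 4.   -8.6   9.91] turn -0.09
```

View pics/s6.png

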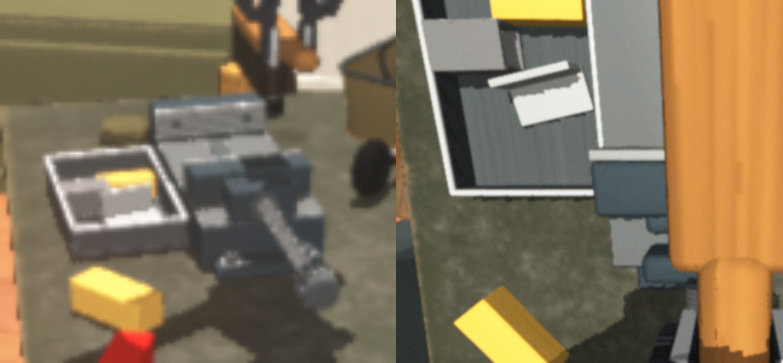

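All three offcuts now lie in the tray: bar at (535,8), tube at (470,45) and angle at (545,95) in the right half. The bed is clear. Next I take the brush back to its old free spot.

Emit:
move_arm(increments=[[[-4,-3.2,-1],[0,0,0],255],[[-4,-3.2,0],[0,0,0],255],[[-5.9,0,0],[0,0,0],255],[[-5.9,0,0],[0,0,0],255],[[-5.9,0,0],[0,0,0],255],[[-5.9,0,0],[0,0,0],255],[[-5.9,0,0],[0,0,0],255],[[-5.9,0,0],[0,0,0],255],[[-5.9,0,0],[0,0,0],255]])

```text
time: 13.45
tcp_pos: [0.4706, -0.3177, 0.2215]
ee_rot: [-0.001, 0.746, 0.666, -0.0]
wrist_force: [1.8, -0.4, -1.3]
width: 0.0228
grip_force: 79.3
```

Emit:
move_arm(increments=[[[0,0,0],[0,0,-7.4],255],[[0,0,0],[0,0,-7.4],255],[[0,0,0],[0,0,-7.5],255],[[0,0,0],[0,0,0],255],[[0,0,0],[0,0,0],255]])

```text
time: 14.08
tcp_pos: [0.4716, -0.3165, 0.2217]
ee_rot: [-0.0, 0.604, 0.797, -0.0]
wrist_force: [-0.5, 0.6, -1.4]
width: 0.0229
grip_force: 79.4
```

```bash
python3 - <<'E'
from h import *
to((.4712,-.3222),.065,15.9)
p=vp
k=W((0,-314,0));print(k)
T=get_image('top')
for l in('vise_knob','bar_end'):print(l,[(np.round(d['xyz'],3).tolist(),round(d['p'],2)) for d in search_frame(T,l)])
E
```

```text
t 14.07 tcp [ 0.4716 -0.3165  0.2217] tooly 15.69 tilt [-6.e-04  4.e-04 -1.e+00] F [-0.5  0.6 -1.4] w 0.0229 shift cm [-0.55 -0.18 15.67] turn -0.21
[ 0.54086007 -0.0260352   0.        ]
vise_knob [([0.552, 0.186, 0.073], 0.69)]
bar_end [([0.477, 0.325, 0.023], 0.67), ([0.403, 0.092, 0.032], 0.67), ([0.374, -0.03, 0.03], 0.64), ([0.465, -0.105, 0.023], 0.62)]
```

Emit:
move_arm(increments=[[[-0.5,-0.2,4],[0,0,0],255],[[0,0,5],[0,0,0],255],[[0,0,4],[0,0,0],255],[[0,0,1.5],[0,0,0],255],[[0,0,0.5],[0,0,0],255],[[0,0,0],[0,0,0],255]])

```text
time: 14.98
tcp_pos: [0.472, -0.323, 0.0728]
ee_rot: [0.001, 0.603, 0.798, 0.0]
wrist_force: [0.2, -0.5, -2.8]
width: 0.0229
grip_force: 79.3
```

Emit:
move_arm(increments=[[[0,0,0.3],[0,0,0],255],[[0,0,0.2],[0,0,0],255],[[0,0,0],[0,0,0],255]])

```text
time: 15.35
tcp_pos: [0.4714, -0.3226, 0.0671]
ee_rot: [0.0, 0.603, 0.798, 0.0]
wrist_force: [0.5, -0.4, -1.6]
width: 0.0228
grip_force: 79.3
```

Emit:
move_arm(increments=[[[0,0,0.15],[0,0,0],255],[[0,0,0.1],[0,0,0],255],[[0,0,0],[0,0,0],255]])

```text
time: 15.72
tcp_pos: [0.4716, -0.323, 0.0651]
ee_rot: [0.0, 0.603, 0.798, -0.0]
wrist_force: [-1.4, -0.8, 6.0]
width: 0.0226
grip_force: 80.7
```

Emit:
move_arm(increments=[[[0,0,0],[0,0,0],120],[[0,0,0],[0,0,0],0],[[0,0,0],[0,0,0],0],[[0,0,0],[0,0,0],0],[[0,0,0],[0,0,0],0],[[0,0,-2],[0,0,0],0],[[0,0,-5],[0,0,0],0],[[0,0,-6],[0,0,0],0],[[0,0,0],[0,0,0],255],[[0,0,0],[0,0,0],255]])

```text
time: 16.98
tcp_pos: [0.471, -0.3224, 0.194]
ee_rot: [-0.0, 0.603, 0.798, -0.0]
wrist_force: [0.4, 0.3, -0.4]
width: 0.0516
grip_force: 0.0
```

```bash
python3 - <<'E'
from h import *
st=state();w=get_image('wrist');S=get_image('side')
for im in(w,S):print([(np.round(d['xyz'],3).tolist(),round(d['p'],2)) for d in search_frame(im,'brush')[:2]])
to(W((0,-360,0))[:2],.20,-6.46,st)
a=cv2.imread('pics/side0.png')[255:320,250:335];b=S['pixels'][255:320,250:335,::-1]
print('diff to start, brush region',np.abs(a.astype(int)-b).mean())
E
```

```text
[([0.456, -0.263, 0.055], 0.75)]
[([0.448, -0.28, 0.058], 0.63)]
t 16.98 tcp [ 0.471  -0.3224  0.194 ] tooly 15.81 tilt [-1.e-04  1.e-04 -1.e+00] F [ 0.4  0.3 -0.4] w 0.0516 shift cm [22.35 13.05 -0.6 ] turn 22.27
diff to start, brush region 2.3104675716440424
```

The brush stands where it began, since the region differs from the start only by noise. Now the knob, with closed fingers from behind.

Emit:
move_arm(increments=[[[0,0,0],[0,0,7.4],255],[[0,0,0],[0,0,7.4],255],[[0,0,0],[0,0,7.5],255],[[5.1,0.7,0],[0,0,0],255],[[5.1,0.7,0],[0,0,0],255],[[5.1,0.7,0],[0,0,0],255],[[5.1,0.7,0],[0,0,0],255],[[5.1,0.7,0],[0,0,0],255],[[0,0,0],[0,0,0],255]])

```text
time: 18.3
tcp_pos: [0.535, -0.0702, 0.1933]
ee_rot: [-0.001, 0.745, 0.667, -0.0]
wrist_force: [0.3, 0.3, -0.3]
width: 0.0001
grip_force: 0.0
```

```bash
python3 - <<'E'
from h import *
st=state();to(W((0,-360,0))[:2],.065,-6.46,st)
im=get_image('wrist')
print(proj(im,W((0,-330,60)),st))
for im2 in(im,get_image('side')):
  for l in('vise_knob',):print([(np.round(d['xyz'],3).tolist(),round(d['p'],2)) for d in search_frame(im2,l)[:2]])
E
```

```text
t 18.3 tcp [ 0.535  -0.0702  0.1933] tooly -6.27 tilt [-1.6e-03  8.0e-04 -1.0e+00] F [ 0.3  0.3 -0.3] w 0.0001 shift cm [-0.15  0.1  12.83] turn 0.19
[[282.79140976 163.79324643]]
[([0.545, -0.004, 0.064], 0.72)]
[([0.546, 0.183, 0.071], 0.75)]
```

Emit:
move_arm(increments=[[[-0.4,0.1,3],[0,0,0.2],255],[[0,0,5],[0,0,0],255],[[0,0,4.3],[0,0,0],255],[[0.5,0,0.5],[0,0,0],255],[[0.5,0,0],[0,0,0],255]])

```text
time: 19.12
tcp_pos: [0.5369, -0.0678, 0.0669]
ee_rot: [0.0, 0.748, 0.664, 0.0]
wrist_force: [-0.6, 0.1, 0.7]
width: -0.0005
grip_force: 0.0
```

Emit:
move_arm(increments=[[[0.5,0,0],[0,0,0],255],[[0.5,0,0],[0,0,0],255],[[0.5,0,0],[0,0,0],255],[[0.8,0,0],[0,0,0],255],[[0.8,0,0],[0,0,0],255]])

```text
time: 19.75
tcp_pos: [0.5408, -0.0365, 0.0668]
ee_rot: [0.001, 0.747, 0.665, 0.0]
wrist_force: [0.3, -5.3, 3.4]
width: -0.0002
grip_force: 2.4
```

```bash
python3 - <<'E'
from h import *
to(W((0,-342+130,0))[:2],.065,-6.46)
E
```

```text
t 19.75 tcp [ 0.5408 -0.0365  0.0668] tooly -6.68 tilt [ 1.2e-03 -6.0e-04 -1.0e+00] F [ 0.3 -5.3  3.4] w -0.0002 shift cm [11.24 -0.15  0.18] turn -0.22
```

Emit:
move_arm(increments=[[[1.2,0,0],[0,0,0],255],[[1.2,0,0],[0,0,0],255],[[1.2,0,0],[0,0,0],255],[[1.2,0,0],[0,0,0],255],[[1.2,0,0],[0,0,0],255],[[1.2,0,0],[0,0,0],255],[[1.2,0,0],[0,0,0],255],[[1,0,0],[0,0,0],255]])

```text
time: 20.75
tcp_pos: [0.5512, 0.0574, 0.0664]
ee_rot: [0.0, 0.747, 0.665, -0.0]
wrist_force: [-0.5, -4.6, 3.7]
width: 0.0
grip_force: 2.5
```

Emit:
move_arm(increments=[[[0.4,0,0],[0,0,0],255],[[0.4,0,0],[0,0,0],255],[[0.4,0,0],[0,0,0],255]])

```text
time: 21.12
tcp_pos: [0.5524, 0.0687, 0.0662]
ee_rot: [-0.0, 0.747, 0.665, -0.0]
wrist_force: [-0.3, -3.7, 2.9]
width: -0.0004
grip_force: 2.2
```

Emit:
move_arm(increments=[[[0.3,0,0],[0,0,0],255],[[0.3,0,0],[0,0,0],255]])

```text
time: 21.38
tcp_pos: [0.5531, 0.0745, 0.0662]
ee_rot: [0.0, 0.747, 0.665, -0.0]
wrist_force: [-1.3, -22.4, 7.1]
width: 0.0
grip_force: 11.1
```

The stop is reached at the expected place (travel about 130 mm, force 22 N). I back off, rise, and check.

Emit:
move_arm(increments=[[[0,0,0],[0,0,0],255],[[-1,0,0],[0,0,0],255],[[-2,0,0],[0,0,0],255],[[0,0,-4],[0,0,0],255],[[0,0,-6],[0,0,0],255],[[0,-4,-6],[0,0,0],255],[[-4,-4,0],[0,0,0],0],[[-4,-4,0],[0,0,0],0],[[0,0,0],[0,0,0],0],[[0,0,0],[0,0,0],0]])

```text
time: 22.62
tcp_pos: [0.4269, -0.0218, 0.2186]
ee_rot: [0.0, 0.748, 0.664, 0.001]
wrist_force: [0.5, 0.1, 0.2]
width: 0.0725
grip_force: 0.0
```

```bash
python3 - <<'E'
from h import *
to()
T=get_image('top');S=get_image('side')
for n,im in(('T',T),('S',S)):
  for l in['vise_jaw','brush','bar_end','angle_end','tube_end','headset','spares_tin','valve_carton','compass']:
    print(n,l,[(np.round(d['xyz'],3).tolist(),round(d['p'],2)) for d in search_frame(im,l)[:2]])
# jaw face: brightness profile along the bed's line at z=.044 / .078
for x in(-40,-25,40):
    print('line',x,[int(S['pixels'][int(v),int(u)].mean()) for u,v in proj(S,[W((x,y,78)) for y in range(-70,111,10)])])
    print('  T',[int(T['pixels'][int(v),int(u)].mean()) for u,v in proj(T,[W((x,y,78)) for y in range(-70,111,10)])])
E
```

```text
t 22.62 tcp [ 0.4269 -0.0218  0.2186] tooly -6.78 tilt [ 1.3e-03  3.0e-04 -1.0e+00] F [0.5 0.1 0.2] w 0.0725 shift cm [0. 0. 0.] turn None
T vise_jaw [([0.571, 0.316, 0.075], 0.66)]
T brush [([0.458, -0.268, 0.062], 0.7)]
T bar_end [([0.404, 0.087, 0.03], 0.77), ([0.478, 0.324, 0.025], 0.48)]
T angle_end [([0.47, 0.274, 0.009], 0.53)]
T tube_end [([0.433, 0.302, 0.032], 0.52)]
T headset [([0.777, 0.231, 0.05], 0.98)]
T spares_tin [([0.607, -0.272, 0.036], 0.86), ([0.476, 0.323, 0.022], 0.45)]
T valve_carton [([0.652, 0.455, 0.074], 0.71)]
T compass [([0.53, 0.47, 0.016], 0.82)]
S vise_jaw [([0.562, 0.31, 0.068], 0.68)]
S brush [([0.447, -0.276, 0.06], 0.65)]
S bar_end [([0.365, -0.049, 0.034], 0.73), ([0.46, -0.116, 0.022], 0.63)]
S angle_end [([0.473, 0.282, 0.015], 0.71)]
S tube_end [([0.593, -0.296, 0.037], 0.55)]
S headset [([0.459, 0.262, 0.023], 0.69), ([0.766, 0.23, 0.035], 0.57)]
S spares_tin [([0.596, -0.292, 0.036], 0.89)]
S valve_carton [([0.447, -0.278, 0.057], 0.26)]
S compass [([0.484, 0.318, 0.026], 0.64)]
line -40 [140, 83, 64, 63, 57, 64, 64, 65, 74, 94, 107, 110, 148, 188, 116, 105, 97, 77, 86]
  T [163, 160, 160, 160, 163, 163, 162, 163, 165, 74, 104, 122, 122, 158, 217, 123, 123, 119, 152]
line -25 [78, 65, 65, 65, 65, 68, 86, 92, 68, 86, 105, 108, 124, 176, 147, 109, 102, 92, 89]
  T [159, 162, 161, 162, 161, 161, 162, 138, 70, 120, 100, 120, 123, 146, 225, 123, 122, 119, 119]
line 40 [113, 116, 115, 71, 65, 65, 65, 65, 74, 94, 103, 89, 115, 72, 96, 148, 102, 56, 54]
  T [159, 159, 158, 160, 161, 160, 160, 161, 135, 67, 90, 119, 120, 145, 185, 117, 116, 116, 81]
```

```bash
python3 -c "
from station import *
print(job_done())"
```

```text
the job is handed in; nothing more can be done
None
```

I handed the job in at about 23 s: all three offcuts are in the tray, the jaw is pushed to its stop, the brush stands bristles down at its starting spot and the gripper is empty. I set the brush down before shutting the jaw, so if the order is judged strictly, that differs from the order you listed.

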